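# Put the RF parts back into their foam-lined cases

### The arm

A 6-joint arm with a two-finger parallel gripper is mounted at the origin on the work surface. World frame = base frame: x ahead of the robot, y to its left, z up, the work surface at z = 0. Lengths are in m, angles in rad, forces in N, time in s.
With the tool pointing down it reaches from about 0.325 to 0.925 m from the base axis. Payload 3.1 kg.
Tool frame: the origin (TCP) lies at the very end of the fingers, on their centre line; the grasp point (between the pads) lies 19 mm behind it (grip_depth is the distance from the TCP to the grasp point, in m); z points along the fingers, y is the line along which they close (so a half turn about z gives the same grasp; the last joint's range is limited). The gripper opens to 85 mm and grips with 20 to 120 N. Pads are 22 mm wide; open, the fingers measure 114 mm over their backs; the gripper's body (76 mm by 85 mm) begins 54 mm behind the grasp point. The pads swing forward as they close: fully open they stand 13 mm farther back than shut.
Start: joints at [-1.423, 0.217, 1.613, -0, 1.311, -0.112], TCP at [0.161, -0.604, 0.231] pointing down, gripper open.
Joint ranges: [-2.75, 2.75], [-0.78, 2.1], [0.31, 2.55], [-1.13, 4.27], [0.13, 2.63], [-2.58, 2.58]. Speed limits (rad/s): [2.79, 2.79, 3.14, 3.14, 3.14, 3.14].

### API

Orientations are given as [roll, pitch, yaw] about the fixed x, y, z axes, in that order (R = Rz(yaw) Ry(pitch) Rx(roll)).
In Python, from plant import * gives the robot as it stands.
- The arm moves only by the shell command python3 -m crank 'ROWS' [FORCE]. ROWS is JSON, a list of rows, each a list of 7 numbers: the opening, from 0 (shut) to 1 (fully open), then the shift along the tool's x, y, z as a fraction of full scale, then the turn, a rotation vector about the tool's x, y, z as a fraction of full scale. A call has 1 to 12 rows; each row is the pose to reach, as a shift and turn from the pose commanded when the call began, along the tool's axes at that moment, turning the shorter way round; what a row does not reach only later rows make up. Full scale, the value 1, is 0.6 m for a shift and 180 degrees for a turn. A row lasts 1/10 s, in which the tool goes at most 50 mm and 8.59 degrees, less where a joint would pass 70% of its speed; a pose out of reach is approached as far as the arm can. A call with a number of a shift or a turn outside -1 to 1 is refused whole. A call with a gripper value outside its range is refused whole. The fingers move at their own pace and stop on an object; FORCE is the grip in N (left out, the last holds). Time passes only in rows, so rows that repeat a pose let the fingers close. It gives the time, the measured TCP pose, the force, the opening and the grip force at its end, in the units of the state.
- observe(): the state, without advancing time (a new reading comes with each control period).
- read_camera(name): name is "scene" or "top" or "wrist"; returns a dict with "frame" (400x640x3 uint8, red, green, blue), "depth" (400x640 float32, m along the optical axis (not along the pixel's ray), 0 where there is no reading), "vertical_fov" (degrees; the focal length in pixels is half the picture's height over the tangent of half this angle, whatever the lens; pixels are square), "cx", "cy" (the principal point, pixels), "T" (4x4, takes a point from camera to world coordinates). Camera axes: x right, y up, looking along -z (the intrinsics and any distortion apply to the point x, -y, -z); pixel columns grow to the right and rows downward; lengths in m; the calibration is good to about 2 mm. A picture is of the moment at which its call begins.
- hand_in(): hands the job in; it is judged then, once.
Trained networks look in the newest picture that a camera, given by its name, has taken for a name from the list of things; names that differ only in an ending like _2 or _b are one class to them, and where a whole thing is asked for, a point or a joint stands for the part that bears it (a point fixed in the world has none). Each returns a list of dicts, best first, with "p" (0 to 1); they miss things now and then, are a little off and sometimes report something else, mostly with a low value. They report only what shows in the picture. A call takes as long as a camera call. They do not tell look-alikes from the thing itself.
- boxes_of(camera, name): "extent" ([left, top, width, height] in pixels, round what is visible of it).
- masks_of(camera, name): "pixels" (400x640 bool, what is visible of it) and "extent" ([left, top, width, height] in pixels, round what is visible of it).
The state is a dict: "time": time; "joint_positions": joint angles; "joint_vel": joint speeds; "effort": joint torques, N m; "ee_pos": TCP position; "orientation": TCP orientation; "wrist_force": force on the tool from outside, world axes, zero at the start; "ft_torque": the same for the moment, N m; "finger_gap": finger opening in m; "grip_force": force on a finger pad.
Only numpy, scipy, OpenCV 4.12 (cv2) and the standard library are available. Lean on these libraries where they do the work, as an engineer would, in place of code of your own. Each camera call takes 0.05 s, during which the arm holds its last target. There are 200 camera calls.

### The job

The measurement is finished: put each of the four RF parts (power sensor, finned attenuator, round dummy load, waveguide adapter) back into the open storage case whose foam cut-out has its shape. Each must sit level and fully down on the floor of its cut-out, the round load and the adapter upright. Lower them in gently: these are precision parts and must not be dropped.

Things in the scene. Friction and masses are not known exactly. Their poses are not given: they have to be found in the camera images.
- sensor_mid (a point): Power sensor, lying: narrow cream oblong block 36 (x) x 88 (y) x 44 mm high; at half height a steel connector (20 mm dia, 24 mm long) on its +y end and a black cable socket (22 mm dia, 22 mm long) on its -y end; 0.28 kg. Point: the block's centre, 22 mm above its underside; y along its length; grip across x (36 mm).
- attenuator_mid (a point): Power attenuator, lying: broad black finned block 58 (x) x 76 (y) x 62 mm high; a coaxial connector (up to 20 mm dia, 24 mm long) at half height on each y end; 0.5 kg. Point: the block's centre, 31 mm above its underside; y along the line of its connectors; grip across x (58 mm over the fins' flat edges).
- termination_mid (a point): Dummy load, upright: round bare-aluminium finned cylinder, 56 mm dia, 50 mm high, with a brass connector (16 mm dia, on a 20 mm collar, 16 mm high) on top, 66 mm in all; 0.3 kg. Point: on its axis, 33 mm above its underside; z up. Grip across the cylinder in any direction.
- adapter_mid (a point): Brass waveguide adapter standing on its square flange (48 x 48 x 6 mm): a tube 32 (x) x 16 mm (y) rises from its middle to 60 mm; a connector (22 mm dia) sticks out of the tube to +y, 43 mm up, reaching 36 mm from the axis; 0.2 kg. Point: on the tube's axis, 30 mm above the underside; z up. Grip the tube across x (32 mm), above the flange.
- case_sensor: Fixed grey case, lid off, 104 (x) x 144 (y) x 22 mm high, lined with dark foam with one cut-out at its centre, floor pale. Origin at the centre of the underside, on the bench. Cut-out floor 10 mm above the bench, foam top 20 mm. Cut-out: narrow oblong 50 (x) x 102 mm (y), crossed by an equally deep finger recess 86 (x) x 50 mm (y). For the power sensor, length along y, either way round.
- case_attenuator: Fixed grey case, lid off, 104 (x) x 144 (y) x 22 mm high, lined with dark foam with one cut-out at its centre, floor pale. Origin at the centre of the underside, on the bench. Cut-out floor 10 mm above the bench, foam top 20 mm. Cut-out: broad oblong 72 (x) x 90 mm (y). For the finned attenuator, connectors along y, either way round; they stay above the foam.
- case_termination: Fixed grey case, lid off, 104 (x) x 144 (y) x 22 mm high, lined with dark foam with one cut-out at its centre, floor pale. Origin at the centre of the underside, on the bench. Cut-out floor 10 mm above the bench, foam top 20 mm. Cut-out: round, 70 mm diameter. For the round dummy load, upright, at any turn.
- case_waveguide: Fixed grey case, lid off, 104 (x) x 144 (y) x 22 mm high, lined with dark foam with one cut-out at its centre, floor pale. Origin at the centre of the underside, on the bench. Cut-out floor 10 mm above the bench, foam top 20 mm. Cut-out: square, 62 x 62 mm, sides along x and y. For the waveguide adapter, flange down, in any of the four quarter turns.
Not all that is in view belongs to the job. Of the things that look like the part that bears termination_mid, the middle-sized one is meant.

How it is judged:
By the outcome, as a careful person would: the job done as asked, in the order asked, and still so for the second after the job is handed in, with the robot touching nothing.
It also fails if it takes over 112 s, if anything falls off the work surface, if the arm or the gripper's body presses on something with over 40 N, if the wrist force passes 120 N, or if a joint passes its speed limit or range.

## Working session

There is one attempt and no reset: what is moved stays moved. The work goes in short steps, Python scripts to look and compute and a shell command to move; the robot and the scene stay as the last step left them, time stands still between calls to the robot, and variables do not carry over. Pictures are saved under pics/ and viewed, at most 16 in all, crops included, and the job is handed in when it is done.

```bash
ls; mkdir -p pics; cat > h.py <<'E'
from plant import *
import numpy as np, cv2
from scipy.spatial.transform import Rotation as R
def cloud(c):
    d=c["depth"]; h,w=d.shape; f=h/2/np.tan(np.radians(c["vertical_fov"])/2)
    u,v=np.meshgrid(np.arange(w),np.arange(h))
    P=np.stack([(u-c["cx"])/f*d,-(v-c["cy"])/f*d,-d,np.ones_like(d)],-1)
    return (P@np.array(c["T"]).T)[...,:3]
def save(c,n): cv2.imwrite(f"pics/{n}.png",c["frame"][...,::-1])
NAMES=["sensor_mid","attenuator_mid","termination_mid","adapter_mid","case_sensor","case_attenuator","case_termination","case_waveguide"]
E
python3 - <<'E'
from h import *
s=observe(); print({k:np.round(v,3) for k,v in s.items()})
for cam in ["top","scene"]:
    c=read_camera(cam); save(c,cam+"0"); P=cloud(c); print(cam,{k:v for k,v in c.items() if k not in("frame","depth")})
    for n in NAMES:
        for m in masks_of(cam,n):
            if m["p"]<.2: continue
            k=m["pixels"]&(c["depth"]>0); q=P[k]
            if len(q)==0: continue
            z=np.percentile(q[:,2],95); t=q[q[:,2]>z-.008]
            print(n,round(m["p"],2),np.round(m["extent"]),"med",np.round(np.median(q,0),3),"ztop",round(z,3),"lo/hi",np.round(q.min(0),3),np.round(q.max(0),3))
E
```

```text
pics
{'time': np.float64(0.0), 'joint_positions': array([-1.423,  0.218,  1.615,  0.   ,  1.311, -0.112]), 'joint_vel': array([ 0.   , -0.001, -0.001,  0.001,  0.002,  0.   ]), 'effort': array([ 0.0000e+00, -3.9685e+01, -3.0385e+01, -0.0000e+00,  1.0000e-02,
        0.0000e+00]), 'ee_pos': array([ 0.16 , -0.603,  0.23 ]), 'orientation': array([-3.139, -0.   ,  0.26 ]), 'wrist_force': array([-0.301, -0.742,  0.145]), 'ft_torque': array([ 0.011, -0.019, -0.015]), 'grip_force': np.float64(0.0), 'finger_gap': np.float64(0.085)}
top {'vertical_fov': 43.647459543705914, 'cx': 320.5477821404789, 'cy': 199.7621136178978, 'T': array([[-0.00515907,  0.997936  , -0.06400873,  0.39679809],
       [-0.99989317, -0.00602344, -0.01331819,  0.00516631],
       [-0.01367625,  0.06393318,  0.99786047,  1.38290595],
       [ 0.        ,  0.        ,  0.        ,  1.        ]])}
sensor_mid 0.8 [275. 194.  46.  26.] med [0.469 0.091 0.042] ztop 0.047 lo/hi [ 0.432  0.033 -0.007] [0.509 0.153 0.052]
attenuator_mid 0.72 [342. 197.  41.  32.] med [ 0.452 -0.084  0.058] ztop 0.065 lo/hi [ 0.412 -0.142 -0.005
[... 2244 characters left out ...]
064] ztop 0.086 lo/hi [ 0.339 -0.43  -0.001] [ 0.463 -0.307  0.095]
adapter_mid 0.79 [328. 142.  19.  20.] med [0.355 0.301 0.026] ztop 0.063 lo/hi [0.304 0.275 0.001] [0.375 0.404 0.066]
case_sensor 0.62 [378. 185.  41.  40.] med [0.644 0.138 0.018] ztop 0.025 lo/hi [ 0.567  0.058 -0.002] [0.713 0.246 0.028]
case_attenuator 0.68 [228. 289.  76.  67.] med [ 0.554 -0.398  0.019] ztop 0.024 lo/hi [ 0.493 -0.469 -0.002] [ 0.61  -0.317  0.028]
case_termination 0.92 [366. 144.  45.  28.] med [0.518 0.364 0.021] ztop 0.026 lo/hi [0.44  0.289 0.   ] [0.582 0.484 0.029]
case_waveguide 0.86 [335. 243.  58.  53.] med [ 0.667 -0.141  0.021] ztop 0.025 lo/hi [ 0.597 -0.212 -0.003] [ 0.722 -0.034  0.029]
```

```bash
cat >> h.py <<'E'
def rect(q):
    (c,wh,a)=cv2.minAreaRect((q[:,:2]*1000).astype(np.float32)); 
    if wh[0]>wh[1]: wh=wh[::-1]; a+=90   # a: direction of short side (x), deg
    return np.round(c,1),np.round(wh,1),round((a+90)%180-90,1)
E
python3 - <<'E'
from h import *
for cam in ["top","scene"]:
    c=read_camera(cam); P=cloud(c)
    if cam=="top":
        im=cv2.resize(c["frame"][90:310,140:510],None,fx=2.16,fy=2.16,interpolation=cv2.INTER_CUBIC)
        cv2.imwrite("pics/t1.png",im[...,::-1])
        im=cv2.resize(c["frame"][190:310,400:520],None,fx=5,fy=5,interpolation=cv2.INTER_CUBIC)
        cv2.imwrite("pics/t2.png",im[...,::-1])
    for n,(x,y,r,z0,z1) in dict(cs=(.643,.141,.1,.013,.035),ca=(.55,-.396,.1,.013,.035),ct=(.518,.371,.1,.013,.035),cw=(.665,-.139,.1,.013,.035),
        sens=(.469,.092,.07,.036,.06),att=(.455,-.085,.07,.052,.08),term=(.353,-.291,.06,.038,.08),termconn=(.353,-.291,.04,.056,.08),ad=(.353,.300,.06,.025,.08),adtop=(.353,.300,.06,.052,.08),adfl=(.353,.300,.06,.003,.02)).items():
        k=(np.hypot(P[...,0]-x,P[...,1]-y)<r)&(P[...,2]>z0)&(P[...,2]<z1)&(c["depth"]>0)
        k=cv2.morphologyEx(k.astype(np.uint8),cv2.MORPH_OPEN,np.ones((2,2)))>0
        if k.sum()>4: print(cam,n,k.sum(),*rect(P[k]),"mean",np.round(P[k].mean(0),3))
E
```

```text
top cs 1085 [536.1 106.7] [144.3 325.4] -73.2 mean [0.638 0.138 0.025]
top ca 1206 [ 514.7 -234.5] [138.9 515.9] 11.1 mean [ 0.546 -0.396  0.025]
top ct 1500 [495.6 222.8] [141.3 456.7] -7.2 mean [0.513 0.367 0.023]
top cw 1507 [ 556.1 -117.1] [168.1 364.8] 77.2 mean [ 0.659 -0.139  0.023]
top sens 429 [451.2  61.8] [ 36.2 152.9] -30.5 mean [0.466 0.089 0.057]
top att 287 [451.3 -91.9] [56.8 82.6] 26.4 mean [ 0.452 -0.092  0.056]
top term 370 [ 348.4 -303.9] [54.  69.6] -22.1 mean [ 0.35  -0.298  0.048]
top termconn 34 [ 349.4 -299.1] [14.1 19.8] -28.4 mean [ 0.349 -0.298  0.062]
top ad 168 [351.3 318.6] [41.2 48.4] -24.0 mean [0.35  0.307 0.046]
top adtop 81 [343.7 304.4] [18.3 41.9] 55.1 mean [0.347 0.301 0.053]
top adfl 91 [357.6 158.1] [ 52.  311.4] 4.9 mean [0.346 0.287 0.021]
scene cs 804 [ 796.6 -355.9] [ 106.3 1225.9] 16.8 mean [0.649 0.133 0.022]
scene ca 1823 [ 713.1 -650.6] [180.3 789.5] 32.7 mean [ 0.552 -0.399  0.024]
scene ct 696 [ 718.7 -244.5] [ 119.8 1486.5] 17.7 mean [0.526 0.359 0.025]
scene cw 1524 [ 790.4 -505.8] [132.2 946.6] 18.4 mean [ 0.67  -0.143  0.023]
scene sens 296 [474.9  92.4] [ 36.4 107.9] -32.1 mean [0.476 0.088 0.043]
scene att 467 [ 687.4 -469.8] [  63.3 1120.3] 30.9 mean [ 0.462 -0.092  0.064]
scene term 356 [ 649.2 -602.1] [ 55.4 967.7] 43.5 mean [ 0.362 -0.299  0.052]
scene termconn 47 [ 355.1 -286.4] [11.7 29. ] 14.1 mean [ 0.358 -0.294  0.062]
scene ad 135 [352.4 345.2] [ 35.8 114.4] -0.0 mean [0.354 0.312 0.041]
scene adtop 55 [351.7 327.4] [30.9 79.2] 0.9 mean [0.355 0.304 0.056]
scene adfl 162 [362.5 289. ] [ 91.7 101.8] -77.1 mean [0.356 0.295 0.007]
```

View pics/t1.png

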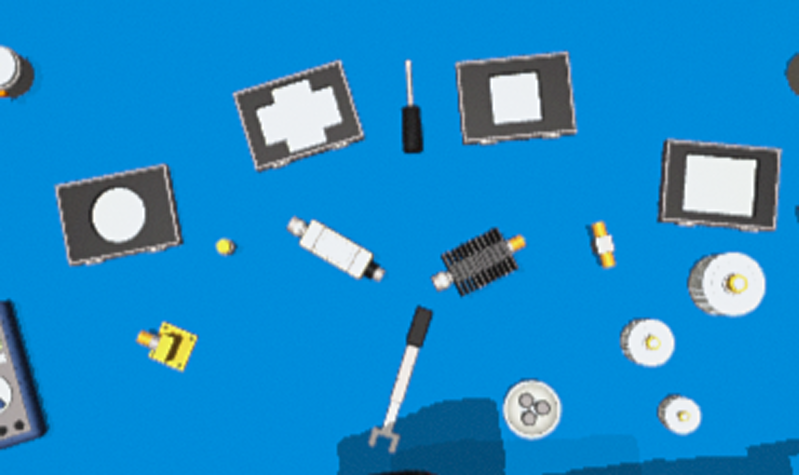

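View pics/t2.png

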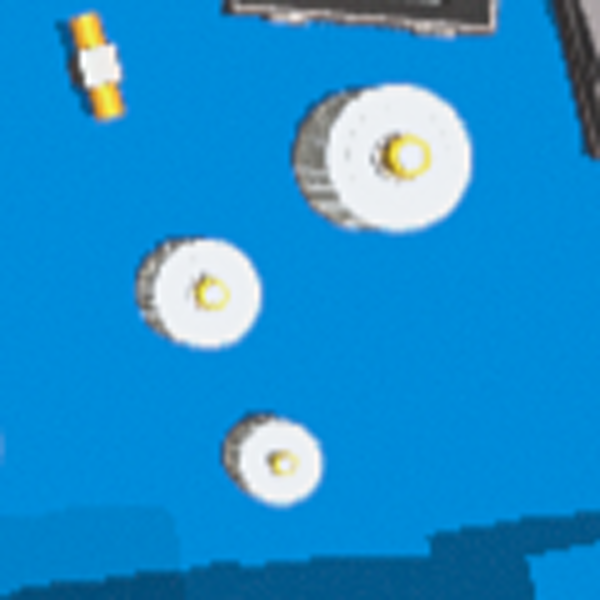

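Three look-alike loads in t2: large (400,157), middle (208,293), small (280,462). The middle one, 66 mm high at about (0.352, -0.292), is meant.

```bash
cat >> h.py <<'E'
def plane(c,uv,z):
    h=400; f=h/2/np.tan(np.radians(c["vertical_fov"])/2); T=np.array(c["T"]); uv=np.asarray(uv,float)
    d=np.stack([(uv[:,0]-c["cx"])/f,-(uv[:,1]-c["cy"])/f,-np.ones(len(uv))],-1)@T[:3,:3].T
    return T[:3,3]+d*((z-T[2,3])/d[:,2])[:,None]
def pose():
    s=observe(); return np.array(s["ee_pos"]),R.from_euler("xyz",s["orientation"])
def go(x,y,z,yawdeg,p=None,r=None):
    if p is None: p,r=pose()
    t=R.from_euler("xyz",[np.pi,0,np.radians(yawdeg)])
    sh=r.inv().apply(np.array([x,y,z])-p); rv=(r.inv()*t).as_rotvec()
    print("shift",np.round(sh/.6,4),"turn",np.round(rv/np.pi,4),"rows~",round(max(np.abs(sh).max()/.05,np.degrees(np.linalg.norm(rv))/8.59),1))
def fit(c,cam,name,z,i=0,white=False):
    m=[m for m in masks_of(cam,name)]
    if i>=len(m): print(name,"none"); return
    k=m[i]["pixels"].astype(np.uint8)
    if white:
        k=cv2.morphologyEx(k,cv2.MORPH_CLOSE,np.ones((9,9)))*(c["frame"].min(-1)>150).astype(np.uint8)
    k=cv2.morphologyEx(k,cv2.MORPH_OPEN,np.ones((3,3)))
    n,l,st,_=cv2.connectedComponentsWithStats(k); 
    k=l==1+np.argmax(st[1:,4]); v,u=np.nonzero(k)
    q=plane(c,np.c_[u,v],z); print(name,i,round(m[i]["p"],2),*rect(q),"mean",np.round(q.mean(0)[:2]*1000,1))
E
python3 - <<'E'
from h import *
c=read_camera("top")
for n in NAMES[4:]: fit(c,"top",n,.022); fit(c,"top",n,.010,white=True)
fit(c,"top","termination_mid",.05); fit(c,"top","sensor_mid",.03);fit(c,"top","attenuator_mid",.04)
go(.352,-.292,.25,-15)
E
```

```text
case_sensor 0 0.66 [641.1 140.3] [108.9 143.7] 17.0 mean [641.1 140.5]
case_sensor 0 0.66 [642.8 140.6] [ 85.3 101.5] 15.9 mean [642.8 140.8]
case_attenuator 0 0.75 [ 547.9 -391.8] [108.8 150.1] -5.6 mean [ 548.4 -391.9]
case_attenuator 0 0.75 [ 549.6 -395.1] [72.1 87.6] -5.9 mean [ 549.4 -395.1]
case_termination none
case_termination none
case_waveguide none
case_waveguide none
termination_mid 0 0.75 [ 352.4 -291.6] [52.8 61. ] -0.3 mean [ 352.9 -291.8]
sensor_mid 0 0.68 [469.4  93. ] [ 35.  131.7] -30.9 mean [469.2  91.9]
attenuator_mid 0 0.58 [452.9 -85.8] [ 58.8 124. ] 26.2 mean [452.8 -87.1]
shift [ 0.4419 -0.4207 -0.0312] turn [-0.     0.     0.166] rows~ 5.3
```

```bash
python3 -m crank '[[1,0.442,-0.421,-0.03,0,0,0.166],[1,0.442,-0.421,-0.03,0,0,0.166],[1,0.442,-0.421,-0.03,0,0,0.166],[1,0.442,-0.421,-0.03,0,0,0.166],[1,0.442,-0.421,-0.03,0,0,0.166],[1,0.442,-0.421,-0.03,0,0,0.166],[1,0.442,-0.421,-0.03,0,0,0.166],[1,0.442,-0.421,-0.03,0,0,0.166],[1,0.442,-0.421,-0.03,0,0,0.166],[1,0.442,-0.421,-0.03,0,0,0.166]]' 40
python3 - <<'E'
from h import *
c=read_camera("wrist"); save(c,"w1"); print(np.round(c["T"],3),c["vertical_fov"]); p,r=pose(); print(p,r.as_euler("xyz"))
P=cloud(c)
for i in range(3): fit(c,"wrist","termination_mid",.05,i)
k=(np.hypot(P[...,0]-.352,P[...,1]+.292)<.045)&(abs(P[...,2]-.05)<.005); q=P[k]; print(cv2.minEnclosingCircle((q[:,:2]*1000).astype(np.float32)),q.mean(0))
E
```

```text
time: 2.6
ee_pos: [0.352, -0.2919, 0.2495]
orientation: [3.141, -0.0, -0.261]
wrist_force: [-0.6, -0.9, -0.4]
finger_gap: 0.0854
grip_force: 0.0
[[-0.257  0.922  0.291  0.426]
 [-0.966 -0.246 -0.077 -0.312]
 [ 0.001 -0.301  0.954  0.392]
 [ 0.     0.     0.     1.   ]] 70.86715387116897
[ 0.35175997 -0.29240484  0.24941851] [ 3.14081200e+00 -6.68211801e-05 -2.61953658e-01]
termination_mid 0 0.93 [ 275.5 -333.3] [39.7 54.8] -86.1 mean [ 275.6 -332.5]
termination_mid 1 0.92 [ 357.  -294.7] [54.8 60.3] 75.1 mean [ 356.4 -294.6]
termination_mid 2 0.63 [ 423.7 -392.9] [79.  83.7] 32.4 mean [ 425.6 -392.9]
((353.26495361328125, -293.9000549316406), 28.178321838378906) [ 0.35441796 -0.29425925  0.04960839]
```

View pics/w1.png

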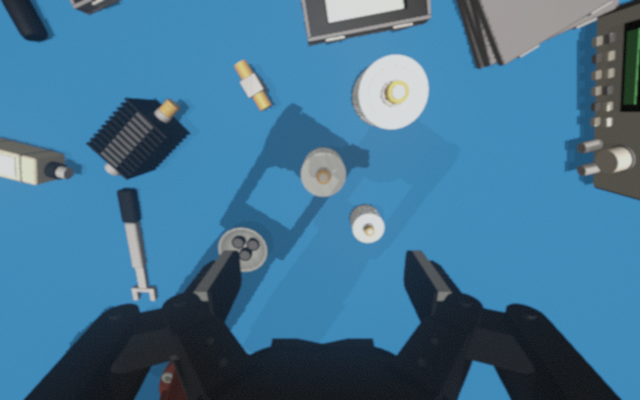

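w1: the middle load sits at (323,172), between the small one (367,226) and the large one (392,92). Its radius is 28 mm and its height 66 mm, so it is the right part.

```bash
python3 -m crank '[[1,0.002,0.001,0.3,0,0,0],[1,0.002,0.001,0.3,0,0,0],[1,0.002,0.001,0.3,0,0,0],[1,0.002,0.001,0.3,0,0,0],[1,0.002,0.001,0.39,0,0,0],[1,0.002,0.001,0.39,0,0,0],[0.3,0.002,0.001,0.39,0,0,0],[0.3,0.002,0.001,0.39,0,0,0],[0.3,0.002,0.001,0.39,0,0,0],[0.3,0.002,0.001,0.39,0,0,0],[0.3,0.002,0.001,0.39,0,0,0],[0.3,0.002,0.001,0.39,0,0,0]]' 40
python3 - <<'E'
from h import *
p,r=pose(); print(p)
c=read_camera("wrist"); save(c,"w2")
E
```

```text
time: 4.0
ee_pos: [0.3548, -0.2949, 0.018]
orientation: [3.138, -0.005, -0.262]
wrist_force: [0.1, -0.9, 7.9]
finger_gap: 0.0549
grip_force: 43.8
[ 0.35481996 -0.2949409   0.01803816]
```

View pics/w2.png

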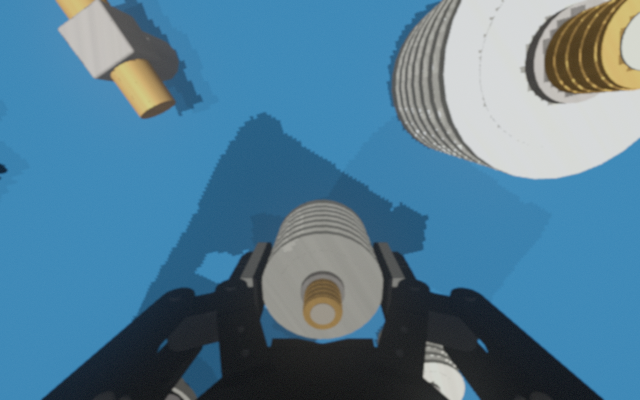

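```bash
python3 -m crank '[[0.3,0,0,-0.05,0,0,0],[0.3,0,0,-0.15,0,0,0],[0.3,0,0,-0.3,0,0,0],[0.3,0,0,-0.3,0,0,0],[0.3,0,0,-0.3,0,0,0],[0.3,0,0,-0.3,0,0,0],[0.3,0,0,-0.3,0,0,0]]'
python3 - <<'E'
from h import *
c=read_camera("top")
for n in ["case_termination","case_waveguide"]:
  for i in range(2): fit(c,"top",n,.022,i); fit(c,"top",n,.010,i,True)
go(.516,.371,.2,60)
E
```

```text
time: 4.75
ee_pos: [0.3517, -0.2911, 0.1932]
orientation: [-3.139, 0.004, -0.262]
wrist_force: [0.1, 0.2, -3.4]
finger_gap: 0.0549
grip_force: 44.6
case_termination 0 0.77 [515.8 368.7] [109.6 151.4] 9.5 mean [515.5 368.4]
case_termination 0 0.77 [516.8 372.3] [63.9 66.9] -89.5 mean [516.4 372.2]
case_termination none
case_termination none
case_waveguide 0 0.57 [ 662.6 -136. ] [110.4 145.7] 4.8 mean [ 661.8 -135.5]
case_waveguide 0 0.57 [ 663.5 -136.8] [60.7 61.6] -85.2 mean [ 663.6 -136.9]
case_waveguide 1 0.54 [354.3 308.6] [48.3 68.6] -26.5 mean [351.4 304.4]
case_waveguide 1 0.54 [352.6 326.4] [8.2 8.3] -0.3 mean [352.3 326.1]
shift [-0.0235 -1.1386 -0.0081] turn [-4.000e-04  1.000e-04 -4.166e-01] rows~ 13.7
```

```bash
python3 -m crank '[[0.3,-0.02,-0.99,-0.01,0,0,-0.417],[0.3,-0.02,-0.99,-0.01,0,0,-0.417],[0.3,-0.02,-0.99,-0.01,0,0,-0.417],[0.3,-0.02,-0.99,-0.01,0,0,-0.417],[0.3,-0.02,-0.99,-0.01,0,0,-0.417],[0.3,-0.02,-0.99,-0.01,0,0,-0.417],[0.3,-0.02,-0.99,-0.01,0,0,-0.417],[0.3,-0.02,-0.99,-0.01,0,0,-0.417],[0.3,-0.02,-0.99,-0.01,0,0,-0.417],[0.3,-0.02,-0.99,-0.01,0,0,-0.417],[0.3,-0.02,-0.99,-0.01,0,0,-0.417],[0.3,-0.02,-0.99,-0.01,0,0,-0.417]]'
python3 - <<'E'
from h import *
c=read_camera("wrist"); 
for i in range(2): fit(c,"wrist","case_termination",.010,i,True); fit(c,"wrist","case_termination",.022,i)
go(.516,.371,.2,60)
E
```

```text
time: 6.4
ee_pos: [0.4954, 0.2869, 0.2013]
orientation: [3.141, -0.0, 1.049]
wrist_force: [1.4, -0.3, -1.8]
finger_gap: 0.055
grip_force: 44.6
case_termination 0 0.82 [518.3 379.2] [68.1 69.7] 75.6 mean [518.3 379.1]
case_termination 0 0.82 [516.3 373.1] [106.9 144.3] 10.8 mean [518.4 377.7]
case_termination none
case_termination none
shift [ 0.1434 -0.0414  0.001 ] turn [-0.0002  0.0005  0.0006] rows~ 1.7
```

```bash
python3 -m crank '[[0.3,0.143,-0.041,0,0,0,0],[0.3,0.143,-0.041,0,0,0,0],[0.3,0.143,-0.041,0,0,0,0],[0.3,0.143,-0.041,0,0,0,0],[0.3,0.143,-0.041,0,0,0,0]]'
python3 - <<'E'
from h import *
c=read_camera("wrist"); save(c,"w3"); print(np.array(c["T"])[:3,3])
fit(c,"wrist","case_termination",.010,0,True); fit(c,"wrist","case_termination",.022,0)
P=cloud(c); k=(np.hypot(P[...,0]-.516,P[...,1]-.371)<.1)&(P[...,2]>.014)&(P[...,2]<.03)
k=cv2.morphologyEx(k.astype(np.uint8),cv2.MORPH_OPEN,np.ones((3,3)))>0; print(rect(P[k]),P[k].mean(0))
E
```

```text
time: 7.15
ee_pos: [0.5163, 0.3689, 0.201]
orientation: [-3.141, 0.002, 1.047]
wrist_force: [0.7, -0.3, -2.9]
finger_gap: 0.0548
grip_force: 44.7
[0.5550928  0.4353971  0.34299096]
case_termination 0 0.89 [516.7 373.7] [63.9 66.7] 60.0 mean [516.6 376.7]
case_termination 0 0.89 [517.1 373.9] [106.4 144.7] 11.1 mean [522.2 387.5]
(array([516.3, 373.6]), array([106.4, 144. ]), 11.0) [0.52313849 0.39182024 0.01977957]
```

View pics/w3.png

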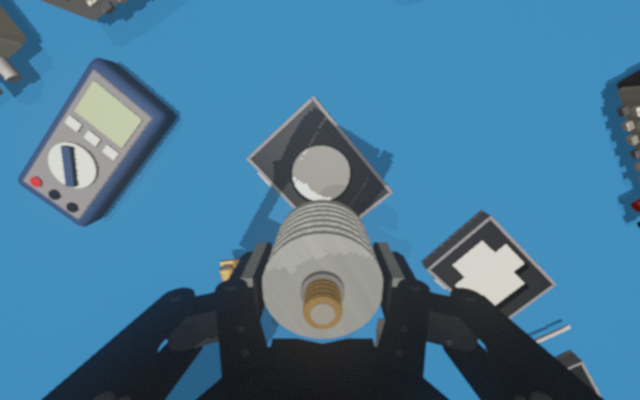

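w3: load held above the round hole (320,172), case yaw 11°.

```bash
python3 -m crank '[[0.3,0.006,-0.002,0,0,0,0],[0.3,0.006,-0.002,0.1,0,0,0],[0.3,0.006,-0.002,0.18,0,0,0],[0.3,0.006,-0.002,0.24,0,0,0],[0.3,0.006,-0.002,0.27,0,0,0],[0.3,0.006,-0.002,0.278,0,0,0],[0.3,0.006,-0.002,0.283,0,0,0],[0.3,0.006,-0.002,0.283,0,0,0]]'
```

```text
time: 8.1
ee_pos: [0.5196, 0.3758, 0.0342]
orientation: [3.139, -0.004, 1.048]
wrist_force: [-0.1, -0.4, -3.8]
finger_gap: 0.0545
grip_force: 44.6
```

```bash
python3 -m crank '[[0.3,-0.002,0,0.003,0,0,0],[0.3,-0.002,0,0.006,0,0,0],[0.3,-0.002,0,0.009,0,0,0],[0.3,-0.002,0,0.009,0,0,0]]'; python3 -c "
from h import *
for i in range(4): c=read_camera('wrist'); s=observe(); print(np.round(s['ee_pos'],4),s['wrist_force'])"
```

```text
time: 8.5
ee_pos: [0.5176, 0.374, 0.0281]
orientation: [3.141, -0.001, 1.048]
wrist_force: [-2.1, -0.9, 3.7]
finger_gap: 0.0552
grip_force: 45.3
[0.5177 0.374  0.0281] [-1.41310012 -1.9659941   6.51363152]
[0.5177 0.374  0.0281] [-2.49932787 -2.03441672  5.56268087]
[0.5177 0.374  0.0281] [-1.94933172 -2.02815073  5.41989463]
[0.5177 0.374  0.0281] [-3.15275268 -1.92649772  5.1545438 ]
```

```bash
python3 -m crank '[[0.9,0,0,0,0,0,0],[0.9,0,0,0,0,0,0],[0.9,0,0,0,0,0,0],[0.9,0,0,0,0,0,0],[0.9,0,0,-0.1,0,0,0],[0.9,0,0,-0.28,0,0,0],[0.9,0,0,-0.28,0,0,0],[0.9,0,0,-0.28,0,0,0],[0.9,0,0,-0.28,0,0,0],[0.9,0,0,-0.28,0,0,0]]'
python3 - <<'E'
from h import *
c=read_camera("wrist"); P=cloud(c)
k=(np.hypot(P[...,0]-.517,P[...,1]-.373)<.045)&(P[...,2]>.04)&(P[...,2]<.1)
q=P[k]; print("ztop",np.percentile(q[:,2],[50,98])); t=q[abs(q[:,2]-np.median(q[:,2]))<.005]; print(cv2.minEnclosingCircle((t[:,:2]*1000).astype(np.float32)))
A=np.c_[t[:,:2],np.ones(len(t))]; print("tilt deg",np.degrees(np.linalg.lstsq(A,t[:,2],rcond=None)[0][:2]))
c=read_camera("top"); im=c["frame"]
save({"frame":cv2.resize(im[220:280,180:260],None,fx=8,fy=8,interpolation=cv2.INTER_CUBIC)},"ad")
m=masks_of("top","adapter_mid"); print([(x["p"],x["extent"]) for x in m])
go(.353,.300,.28,65)
E
```

```text
time: 9.7
ee_pos: [0.5164, 0.3733, 0.1935]
orientation: [-3.141, 0.001, 1.048]
wrist_force: [-0.3, -0.7, -1.2]
finger_gap: 0.0767
grip_force: 0.0
ztop [0.05958825 0.07610178]
((517.3594360351562, 372.7293395996094), 28.120182037353516)
tilt deg [-0.02801983  0.10446338]
[(0.74, [204.4, 239.1, 25.3, 20.7])]
shift [-0.2403 -0.1741 -0.147 ] turn [-0.001   0.0015 -0.0274] rows~ 2.9
```

View pics/ad.png

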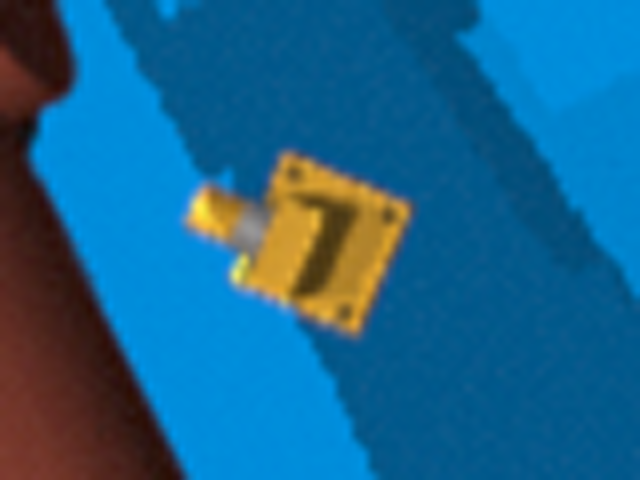

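ad: adapter centre at about (325,235) in the crop, connector to the upper left, so its y axis is at about 65°.

```bash
python3 -m crank '[[1,-0.24,-0.174,-0.1,0,0,-0.027],[1,-0.24,-0.174,-0.1,0,0,-0.027],[1,-0.24,-0.174,-0.1,0,0,-0.027],[1,-0.24,-0.174,-0.1,0,0,-0.027],[1,-0.24,-0.174,-0.1,0,0,-0.027],[1,-0.24,-0.174,-0.1,0,0,-0.027],[1,-0.24,-0.174,-0.1,0,0,-0.027]]'
python3 - <<'E'
from h import *
c=read_camera("wrist"); save(c,"w4"); P=cloud(c)
for z,lo,hi in((.06,.055,.066),(.006,.003,.012)):
    k=(np.hypot(P[...,0]-.353,P[...,1]-.3)<.06)&(P[...,2]>lo)&(P[...,2]<hi)
    k=cv2.morphologyEx(k.astype(np.uint8),cv2.MORPH_OPEN,np.ones((3,3)))>0
    print(k.sum(),rect(P[k]),P[k].mean(0)); v,u=np.nonzero(k); print(u.min(),u.max(),v.min(),v.max())
print(pose()[0])
E
```

```text
time: 10.55
ee_pos: [0.3548, 0.3008, 0.2529]
orientation: [-3.141, 0.001, 1.133]
wrist_force: [0.2, 0.3, -0.1]
finger_gap: 0.0854
grip_force: 0.0
356 (array([349.6, 304.6]), array([16.2, 31.9]), 66.9) [0.34986512 0.30524361 0.05925915]
304 330 169 182
418 (array([349.7, 304.8]), array([47.7, 48. ]), 66.7) [0.35437406 0.30983615 0.00548367]
300 335 150 184
[0.35493385 0.30087846 0.25291579]
```

View pics/w4.png

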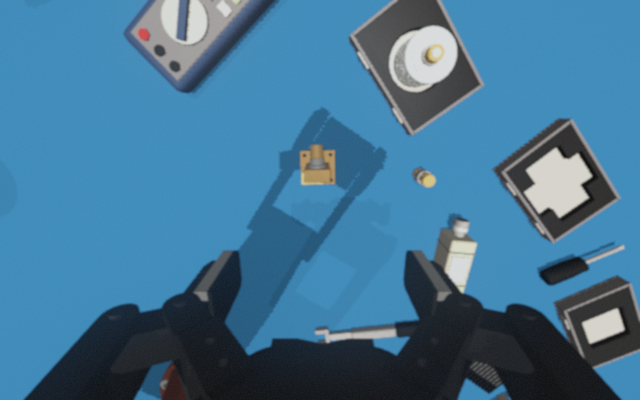

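w4: the adapter at (318,167) measures (0.3497, 0.3047), yaw 67°, with nothing near the finger paths. The load stands level in its case.

```bash
python3 -m crank '[[1,0.002,-0.0105,0.15,0,0,-0.01],[1,0.002,-0.0105,0.28,0,0,-0.01],[1,0.002,-0.0105,0.36,0,0,-0.01],[1,0.002,-0.0105,0.392,0,0,-0.01],[1,0.002,-0.0105,0.392,0,0,-0.01],[1,0.002,-0.0105,0.392,0,0,-0.01],[0.1,0.002,-0.0105,0.392,0,0,-0.01],[0.1,0.002,-0.0105,0.392,0,0,-0.01],[0.1,0.002,-0.0105,0.392,0,0,-0.01],[0.1,0.002,-0.0105,0.392,0,0,-0.01],[0.1,0.002,-0.0105,0.392,0,0,-0.01],[0.1,0.002,-0.0105,0.392,0,0,-0.01]]' 35
python3 -m crank '[[0.1,0,0,0,0,0,0],[0.1,0,0,0,0,0,0],[0.1,0,0,-0.05,0,0,0],[0.1,0,0,-0.15,0,0,0],[0.1,0,0,-0.3,0,0,0],[0.1,0,0,-0.3,0,0,0],[0.1,0,0,-0.3,0,0,0],[0.1,0,0,-0.3,0,0,0],[0.1,0,0,-0.3,0,0,0]]'
python3 -c "
from h import *
go(.6635,-.1375,.2,5);go(.6635,-.1375,.2,-85);go(.44,.1,.2,5)"
```

```text
time: 11.8
ee_pos: [0.3511, 0.306, 0.0213]
orientation: [3.139, -0.004, 1.164]
wrist_force: [-0.5, 0.0, 7.3]
finger_gap: 0.0317
grip_force: 35.9
time: 12.7
ee_pos: [0.3479, 0.3037, 0.1973]
orientation: [-3.14, 0.003, 1.165]
wrist_force: [0.4, 0.3, -3.2]
finger_gap: 0.0314
grip_force: 35.5
shift [-0.4677  0.7738 -0.0046] turn [-0.      0.001   0.3429] rows~ 9.3
shift [-0.4677  0.7738 -0.0046] turn [0.0009 0.001  0.8429] rows~ 17.7
shift [-0.2512  0.2752 -0.0043] turn [-0.      0.001   0.3429] rows~ 7.2
```

```bash
python3 -m crank '[[0.1,-0.468,0.774,0,0,0,0.343],[0.1,-0.468,0.774,0,0,0,0.343],[0.1,-0.468,0.774,0,0,0,0.343],[0.1,-0.468,0.774,0,0,0,0.343],[0.1,-0.468,0.774,0,0,0,0.343],[0.1,-0.468,0.774,0,0,0,0.343],[0.1,-0.468,0.774,0,0,0,0.343],[0.1,-0.468,0.774,0,0,0,0.343],[0.1,-0.468,0.774,0,0,0,0.343],[0.1,-0.468,0.774,0,0,0,0.343],[0.1,-0.468,0.774,0,0,0,0.343],[0.1,-0.468,0.774,0,0,0,0.343]]'
python3 -m crank '[[0.1,0,0,0,0,0,0],[0.1,0,0,0,0,0,0],[0.1,0,0,0,0,0,0]]'
cat >> h.py <<'E'
def case(c,x,y):
    P=cloud(c); k=(np.hypot(P[...,0]-x,P[...,1]-y)<.1)&(P[...,2]>.014)&(P[...,2]<.03)
    k=cv2.morphologyEx(k.astype(np.uint8),cv2.MORPH_OPEN,np.ones((3,3)))>0; print("case",*rect(P[k]))
E
python3 - <<'E'
from h import *
c=read_camera("wrist"); save(c,"w5")
fit(c,"wrist","case_waveguide",.010,0,True); fit(c,"wrist","case_waveguide",.022,0); case(c,.6635,-.1375)
P=cloud(c); p,r=pose(); q=(P-p)@r.as_matrix()
k=(abs(q[...,0])<.06)&(abs(q[...,1])<.06)&(q[...,2]>-.05)&(q[...,2]<.03)&(c["depth"]>0)
t=q[k]; fl=t[abs(t[:,2]-np.percentile(t[:,2],90))<.006]; print(rect(fl),np.percentile(t[:,2],[5,50,90]))
E
```

```text
time: 13.9
ee_pos: [0.6653, -0.1419, 0.1945]
orientation: [3.141, 0.004, 0.082]
wrist_force: [0.1, 0.8, -2.2]
finger_gap: 0.0317
grip_force: 35.9
time: 14.2
ee_pos: [0.6637, -0.1353, 0.1977]
orientation: [-3.14, 0.002, 0.088]
wrist_force: [-0.1, 0.3, -2.5]
finger_gap: 0.0315
grip_force: 35.9
case_waveguide 0 0.82 [ 663.7 -133.9] [59.  61.1] 5.1 mean [ 666.6 -127.9]
case_waveguide 0 0.82 [ 666.  -135.1] [104.2 143.7] 5.1 mean [ 674.6 -134. ]
case [ 665.2 -135. ] [103.8 144.1] 5.1
(array([10.6, -0.2]), array([22.5, 48.2]), -0.0) [-0.0476687  -0.02892155  0.01663458]
```

View pics/w5.png

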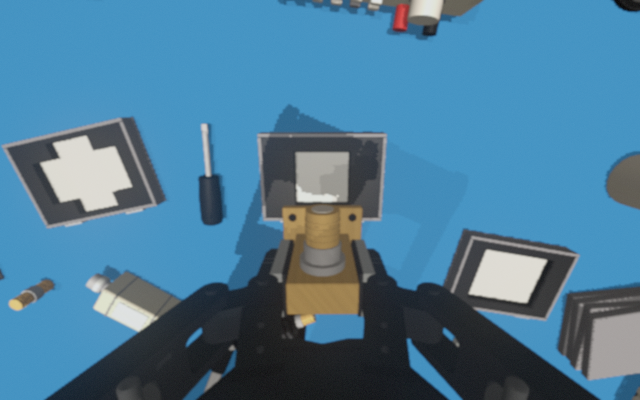

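w5: adapter held above the square hole (322,178), edges parallel, part connector (322,240) toward +x.

```bash
python3 -m crank '[[0.1,0.003,0,0,0,0,0],[0.1,0.003,0,0.1,0,0,0],[0.1,0.003,0,0.18,0,0,0],[0.1,0.003,0,0.23,0,0,0],[0.1,0.003,0,0.255,0,0,0],[0.1,0.003,0,0.265,0,0,0],[0.1,0.003,0,0.268,0,0,0],[0.1,0.003,0,0.268,0,0,0]]'
python3 -c "
from h import *
c=read_camera('wrist');print(pose()[0],observe()['wrist_force'])"
```

```text
time: 15.15
ee_pos: [0.6689, -0.1374, 0.0409]
orientation: [3.14, -0.004, 0.087]
wrist_force: [-0.0, -0.4, -2.3]
finger_gap: 0.0316
grip_force: 35.8
[ 0.66907911 -0.13741925  0.04122532] [ 0.72981172  0.13646423 -1.83921256]
```

```bash
python3 -m crank '[[0.1,-0.004,-0.002,0.003,0,0,0],[0.1,-0.004,-0.002,0.006,0,0,0],[0.1,-0.004,-0.002,0.009,0,0,0],[0.1,-0.004,-0.002,0.009,0,0,0],[0.1,-0.004,-0.002,0.009,0,0,0]]'
python3 -c "
from h import *
c=read_camera('wrist');print(pose()[0],observe()['wrist_force'])"
```

```text
time: 15.7
ee_pos: [0.664, -0.1357, 0.0325]
orientation: [-3.141, 0.0, 0.087]
wrist_force: [-0.7, -0.3, -1.6]
finger_gap: 0.0315
grip_force: 35.8
[ 0.66409358 -0.13574742  0.0325973 ] [ 0.98744116  1.03339922 -1.80841677]
```

```bash
python3 -m crank '[[0.1,0.002,0,0.002,0,0,0],[0.1,0.002,0,0.004,0,0,0],[0.1,0.002,0,0.005,0,0,0],[0.1,0.002,0,0.005,0,0,0]]'
python3 -c "
from h import *
c=read_camera('wrist');print(pose()[0],observe()['wrist_force'])"
```

```text
time: 16.15
ee_pos: [0.6656, -0.1357, 0.0314]
orientation: [3.142, 0.0, 0.087]
wrist_force: [-4.4, 1.2, 6.6]
finger_gap: 0.0315
grip_force: 36.8
[ 0.6656721  -0.13569995  0.03142601] [-2.22251808  1.49504151  6.6281522 ]
```

```bash
python3 -m crank '[[0.9,0,0,0,0,0,0],[0.9,0,0,0,0,0,0],[0.9,0,0,0,0,0,0],[0.9,0,0,0,0,0,0],[0.9,0,0,0,0,0,0],[0.9,0,0,-0.08,0,0,0],[0.9,0,0,-0.2,0,0,0],[0.9,0,0,-0.3,0,0,0],[0.9,0,0,-0.35,0,0,0],[0.9,0,0,-0.35,0,0,0],[0.9,0,0,-0.35,0,0,0]]'
python3 - <<'E'
from h import *
c=read_camera("wrist"); P=cloud(c)
for lo,hi in((.063,.076),(.013,.018)):
    k=(np.hypot(P[...,0]-.6645,P[...,1]+.1355)<.038)&(P[...,2]>lo)&(P[...,2]<hi)
    k=cv2.morphologyEx(k.astype(np.uint8),cv2.MORPH_OPEN,np.ones((3,3)))>0; t=P[k]; print(rect(t),np.median(t[:,2]))
case(c,.6645,-.1355)
go(.4695,.092,.26,59)
E
```

```text
time: 17.3
ee_pos: [0.6676, -0.1363, 0.2445]
orientation: [3.138, -0.008, 0.087]
wrist_force: [-0.3, -0.0, -0.3]
finger_gap: 0.0766
grip_force: 0.0
(array([ 664.7, -136.4]), array([16.9, 31.7]), 5.4) 0.06947396914112192
(array([ 664. , -136.5]), array([47.6, 48.1]), -85.3) 0.015501540869863134
case [ 663.5 -135.1] [107.  144.3] 5.0
shift [-0.2929 -0.4066 -0.0331] turn [ 0.0006 -0.0005 -0.3001] rows~ 6.3
```

```bash
python3 -m crank '[[1,-0.293,-0.407,-0.02,0,0,-0.3],[1,-0.293,-0.407,-0.02,0,0,-0.3],[1,-0.293,-0.407,-0.02,0,0,-0.3],[1,-0.293,-0.407,-0.02,0,0,-0.3],[1,-0.293,-0.407,-0.02,0,0,-0.3],[1,-0.293,-0.407,-0.02,0,0,-0.3],[1,-0.293,-0.407,-0.02,0,0,-0.3],[1,-0.293,-0.407,-0.02,0,0,-0.3],[1,-0.293,-0.407,-0.02,0,0,-0.3],[1,-0.293,-0.407,-0.02,0,0,-0.3],[1,-0.293,-0.407,-0.02,0,0,-0.3]]'
python3 - <<'E'
from h import *
c=read_camera("wrist"); save(c,"w6"); P=cloud(c)
k=(np.hypot(P[...,0]-.4695,P[...,1]-.092)<.065)&(P[...,2]>.038)&(P[...,2]<.052)
k=cv2.morphologyEx(k.astype(np.uint8),cv2.MORPH_OPEN,np.ones((3,3)))>0; t=P[k]; print(rect(t)); x=rect(t)
go(x[0][0]/1000,x[0][1]/1000,.009,x[2]+90); print(pose()[0])
E
```

```text
time: 18.45
ee_pos: [0.4693, 0.0916, 0.251]
orientation: [-3.141, 0.001, 1.028]
wrist_force: [-0.2, 0.2, -0.7]
finger_gap: 0.0858
grip_force: 0.0
(array([470.9,  94.4]), array([35.1, 86.9]), -30.2)
shift [5.500e-03 2.000e-04 4.037e-01] turn [-0.0003  0.0002 -0.0051] rows~ 4.8
[0.46934475 0.09165814 0.25120313]
```

View pics/w6.png

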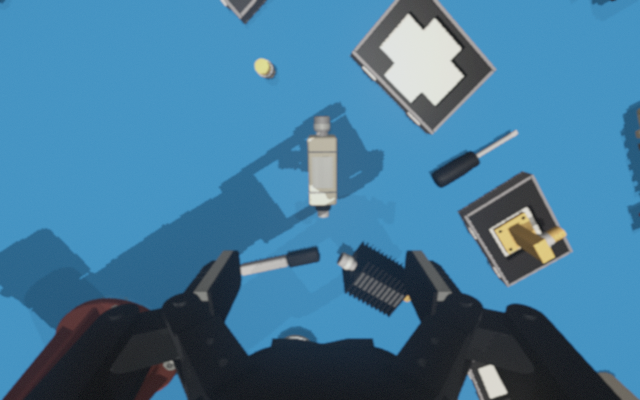

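w6: sensor at (322,172), aligned with the tool, fingers free on both sides; the adapter stands level in its case at (520,232).

```bash
python3 -m crank '[[1,0.0055,0,0.15,0,0,-0.005],[1,0.0055,0,0.28,0,0,-0.005],[1,0.0055,0,0.36,0,0,-0.005],[1,0.0055,0,0.4,0,0,-0.005],[1,0.0055,0,0.4,0,0,-0.005],[1,0.0055,0,0.4,0,0,-0.005],[0.1,0.0055,0,0.4,0,0,-0.005],[0.1,0.0055,0,0.4,0,0,-0.005],[0.1,0.0055,0,0.4,0,0,-0.005],[0.1,0.0055,0,0.4,0,0,-0.005],[0.1,0.0055,0,0.4,0,0,-0.005],[0.1,0.0055,0,0.4,0,0,-0.005]]' 40
python3 -m crank '[[0.1,0,0,0,0,0,0],[0.1,0,0,0,0,0,0],[0.1,0,0,-0.05,0,0,0],[0.1,0,0,-0.15,0,0,0],[0.1,0,0,-0.3,0,0,0],[0.1,0,0,-0.3,0,0,0],[0.1,0,0,-0.3,0,0,0],[0.1,0,0,-0.3,0,0,0],[0.1,0,0,-0.3,0,0,0]]'
python3 -c "
from h import *
go(.6425,.141,.2,106.5)"
```

```text
time: 19.7
ee_pos: [0.4731, 0.0956, 0.0147]
orientation: [3.138, -0.003, 1.045]
wrist_force: [-1.5, 0.5, 6.8]
finger_gap: 0.0353
grip_force: 42.5
time: 20.6
ee_pos: [0.4688, 0.0951, 0.19]
orientation: [-3.139, 0.002, 1.045]
wrist_force: [0.2, 0.4, -4.1]
finger_gap: 0.0355
grip_force: 41.6
shift [ 0.2113  0.212  -0.0178] turn [-1.100e-03  2.000e-04 -2.589e-01] rows~ 5.4
```

```bash
python3 -m crank '[[0.1,0.211,0.212,-0.01,0,0,-0.259],[0.1,0.211,0.212,-0.01,0,0,-0.259],[0.1,0.211,0.212,-0.01,0,0,-0.259],[0.1,0.211,0.212,-0.01,0,0,-0.259],[0.1,0.211,0.212,-0.01,0,0,-0.259],[0.1,0.211,0.212,-0.01,0,0,-0.259],[0.1,0.211,0.212,-0.01,0,0,-0.259],[0.1,0.211,0.212,-0.01,0,0,-0.259],[0.1,0.211,0.212,-0.01,0,0,-0.259],[0.1,0.211,0.212,-0.01,0,0,-0.259]]'
python3 - <<'E'
from h import *
c=read_camera("wrist"); save(c,"w7")
fit(c,"wrist","case_sensor",.022,0); case(c,.6425,.141)
P=cloud(c); p,r=pose(); print(p); q=(P-p)@r.as_matrix()
k=(abs(q[...,0])<.055)&(abs(q[...,1])<.016)&(q[...,2]>-.045)&(q[...,2]<-.02)&(c["depth"]>0)
t=q[k]; print("part in tool",rect(t),np.percentile(t[:,2],[5,50,90]))
E
```

```text
time: 21.6
ee_pos: [0.6438, 0.1408, 0.1972]
orientation: [-3.141, -0.0, 1.858]
wrist_force: [1.1, 0.6, -2.9]
finger_gap: 0.0351
grip_force: 41.9
case_sensor 0 0.71 [639.6 155.9] [106.8 120.4] 17.1 mean [632.5 178.8]
case [642.1 145.7] [106.6 139.2] 17.1
[0.64412476 0.14084031 0.19779141]
part in tool (array([3.6, 0. ]), array([32. , 76.8]), -90.0) [-0.02944367 -0.02838732 -0.02735611]
```

View pics/w7.png

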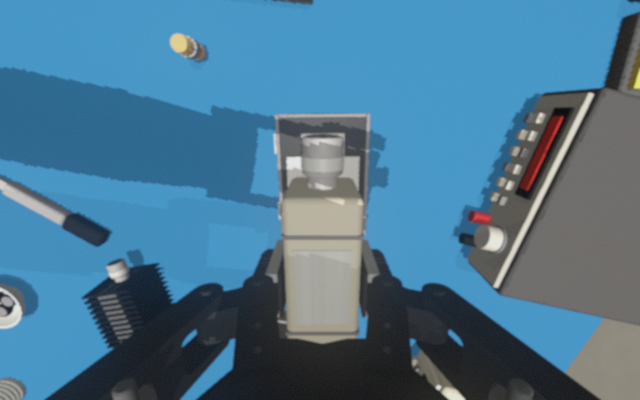

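w7: the sensor is held above its case, aligned with the rim; the case's near half is hidden.

```bash
python3 -m crank '[[0.1,0.005,-0.001,0,0,0,0],[0.1,0.005,-0.001,0.1,0,0,0],[0.1,0.005,-0.001,0.18,0,0,0],[0.1,0.005,-0.001,0.23,0,0,0],[0.1,0.005,-0.001,0.255,0,0,0],[0.1,0.005,-0.001,0.265,0,0,0],[0.1,0.005,-0.001,0.271,0,0,0],[0.1,0.005,-0.001,0.271,0,0,0],[0.1,0.005,-0.001,0.271,0,0,0],[0.1,0.005,-0.001,0.271,0,0,0]]'
python3 -c "
from h import *
c=read_camera('wrist');print(pose()[0],observe()['wrist_force'])"
```

```text
time: 22.7
ee_pos: [0.6445, 0.1438, 0.0374]
orientation: [3.138, 0.001, 1.859]
wrist_force: [1.1, 0.5, -2.8]
finger_gap: 0.0357
grip_force: 41.7
[0.64411283 0.14373396 0.03692853] [-0.01220941  0.1433824  -2.69159168]
```

```bash
python3 -m crank '[[0.1,0,-0.002,0.003,0,0,0],[0.1,0,-0.002,0.006,0,0,0],[0.1,0,-0.002,0.009,0,0,0],[0.1,0,-0.002,0.011,0,0,0],[0.1,0,-0.002,0.013,0,0,0],[0.1,0,-0.002,0.013,0,0,0],[0.1,0,-0.002,0.013,0,0,0]]'
python3 -c "
from h import *
c=read_camera('wrist');print(pose()[0],observe()['wrist_force'])"
```

```text
time: 23.45
ee_pos: [0.6417, 0.1432, 0.0272]
orientation: [-3.141, -0.0, 1.859]
wrist_force: [-0.0, -0.6, -2.3]
finger_gap: 0.0355
grip_force: 41.8
[0.64173106 0.14327257 0.02730746] [ 0.06437746  0.89162416 -3.83442837]
```

```bash
python3 -m crank '[[0.1,0,0.001,0.002,0,0,0],[0.1,0,0.001,0.004,0,0,0],[0.1,0,0.001,0.005,0,0,0],[0.1,0,0.001,0.005,0,0,0]]'
python3 -c "
from h import *
c=read_camera('wrist');print(pose()[0],observe()['wrist_force'])"
```

```text
time: 23.9
ee_pos: [0.6425, 0.1434, 0.0248]
orientation: [3.141, 0.0, 1.859]
wrist_force: [0.3, -0.4, 0.2]
finger_gap: 0.0355
grip_force: 42.2
[0.64252257 0.14341522 0.02480995] [-0.23558104 -0.60077143  0.46584614]
```

```bash
python3 -m crank '[[0.1,0,0,0.001,0,0,0],[0.1,0,0,0.001,0,0,0]]'; python3 -m crank '[[0.9,0,0,0,0,0,0],[0.9,0,0,0,0,0,0],[0.9,0,0,0,0,0,0],[0.9,0,0,0,0,0,0],[0.9,0,0,0,0,0,0],[0.9,0,0,-0.08,0,0,0],[0.9,0,0,-0.2,0,0,0],[0.9,0,0,-0.3,0,0,0],[0.9,0,0,-0.35,0,0,0],[0.9,0,0,-0.35,0,0,0],[0.9,0,0,-0.35,0,0,0]]'
python3 - <<'E'
from h import *
c=read_camera("wrist"); P=cloud(c)
k=(np.hypot(P[...,0]-.6425,P[...,1]-.142)<.065)&(P[...,2]>.045)&(P[...,2]<.065)
k=cv2.morphologyEx(k.astype(np.uint8),cv2.MORPH_OPEN,np.ones((3,3)))>0; t=P[k]; print(rect(t),np.median(t[:,2]))
A=np.c_[t[:,:2],np.ones(len(t))]; print("tilt",np.degrees(np.linalg.lstsq(A,t[:,2],rcond=None)[0][:2]))
case(c,.6425,.142)
go(.453,-.086,.26,116)
E
```

```text
time: 24.15
ee_pos: [0.6425, 0.1434, 0.0248]
orientation: [3.141, 0.0, 1.859]
wrist_force: [-3.0, -1.7, 5.2]
finger_gap: 0.0353
grip_force: 42.9
time: 25.25
ee_pos: [0.6446, 0.1438, 0.2383]
orientation: [3.133, 0.001, 1.859]
wrist_force: [-0.2, 0.2, 0.2]
finger_gap: 0.0767
grip_force: 0.0
(array([643.2, 142.1]), array([36.1, 86.5]), 16.9) 0.053551676681808325
tilt [ 0.02393216 -0.05125855]
case [642.9 143.6] [106.7 143.9] 17.2
shift [-0.2769 -0.4118 -0.043 ] turn [ 0.0007  0.0002 -0.0527] rows~ 4.9
```

Sensor seated (top at 54 mm, level). Next, the attenuator.

```bash
python3 -m crank '[[1,-0.277,-0.412,-0.02,0,0,-0.053],[1,-0.277,-0.412,-0.02,0,0,-0.053],[1,-0.277,-0.412,-0.02,0,0,-0.053],[1,-0.277,-0.412,-0.02,0,0,-0.053],[1,-0.277,-0.412,-0.02,0,0,-0.053],[1,-0.277,-0.412,-0.02,0,0,-0.053],[1,-0.277,-0.412,-0.02,0,0,-0.053],[1,-0.277,-0.412,-0.02,0,0,-0.053],[1,-0.277,-0.412,-0.02,0,0,-0.053],[1,-0.277,-0.412,-0.02,0,0,-0.053]]'
python3 - <<'E'
from h import *
c=read_camera("wrist"); save(c,"w8"); P=cloud(c)
k=(np.hypot(P[...,0]-.453,P[...,1]+.086)<.06)&(P[...,2]>.052)&(P[...,2]<.07)
k=cv2.morphologyEx(k.astype(np.uint8),cv2.MORPH_OPEN,np.ones((2,2)))>0; t=P[k]; x=rect(t); print(x,t[:,:2].mean(0))
fit(c,"wrist","attenuator_mid",.031)
go(x[0][0]/1000,x[0][1]/1000,.016,x[2]+90); print(pose()[0])
E
```

```text
time: 26.3
ee_pos: [0.4527, -0.0851, 0.2447]
orientation: [-3.14, -0.002, 2.027]
wrist_force: [0.4, 0.3, -0.7]
finger_gap: 0.0853
grip_force: 0.0
(array([452.4, -76.9]), array([ 68.4, 137.8]), 27.2) [ 0.45590222 -0.0844672 ]
attenuator_mid 0 0.63 [454.2 -84.5] [ 63.1 127.3] 27.7 mean [454.4 -84.2]
shift [0.0123 0.0056 0.3819] turn [-0.0002 -0.0003 -0.0058] rows~ 4.6
[ 0.45285813 -0.08514479  0.24515435]
```

View pics/w8.png

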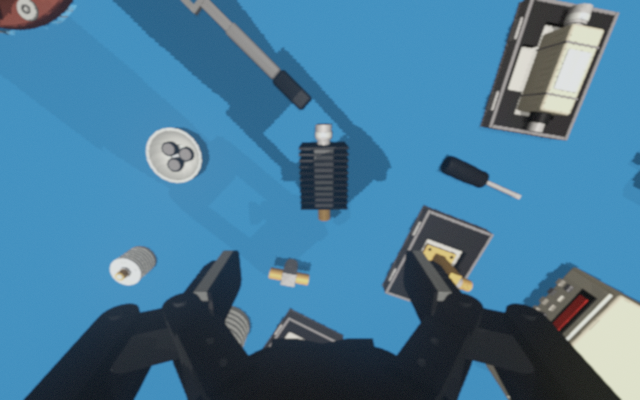

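```bash
python3 - <<'E'
from h import *
c=read_camera("wrist"); P=cloud(c)
k=(np.hypot(P[...,0]-.454,P[...,1]+.085)<.055)&(P[...,2]>.054)&(P[...,2]<.068)&(c["frame"].max(-1)<110)
n,l,st,_=cv2.connectedComponentsWithStats(k.astype(np.uint8),connectivity=8); k=l==1+np.argmax(st[1:,4])
v,u=np.nonzero(k); print(st[1:,4].max(),u.min(),u.max(),v.min(),v.max())
for t in(P[k],plane(c,np.c_[u,v],.062)):
    for a in(25,26,27,28):
        M=R.from_euler("z",a,degrees=True).as_matrix(); q=(t@M)[:,:2]; lo,hi=np.percentile(q,[1,99],axis=0); m=M[:2,:2]@((lo+hi)/2)
        print(a,np.round((hi-lo)*1000,1),np.round(m*1000,1))
E
```

```text
2273 299 348 146 208
25 [55.5 74.9] [453.8 -83.5]
26 [55.1 74.9] [454.  -83.4]
27 [55.2 74.9] [454.  -83.5]
28 [55.5 75. ] [454.  -83.4]
25 [55.3 75. ] [453.6 -83.2]
26 [54.7 75.1] [453.8 -83.2]
27 [54.9 75. ] [453.8 -83.1]
28 [55.2 75. ] [453.8 -83.1]
```

w8: attenuator at (324,176), aligned with the tool; the small coupling at (290,272) is clear of the fingers.

```bash
python3 -m crank '[[1,0.001,0.003,0.15,0,0,-0.002],[1,0.001,0.003,0.28,0,0,-0.002],[1,0.001,0.003,0.35,0,0,-0.002],[1,0.001,0.003,0.38,0,0,-0.002],[1,0.001,0.003,0.38,0,0,-0.002],[1,0.001,0.003,0.38,0,0,-0.002],[0.4,0.001,0.003,0.38,0,0,-0.002],[0.4,0.001,0.003,0.38,0,0,-0.002],[0.4,0.001,0.003,0.38,0,0,-0.002],[0.4,0.001,0.003,0.38,0,0,-0.002],[0.4,0.001,0.003,0.38,0,0,-0.002],[0.4,0.001,0.003,0.38,0,0,-0.002]]' 50
python3 -m crank '[[0.4,0,0,0,0,0,0],[0.4,0,0,-0.05,0,0,0],[0.4,0,0,-0.15,0,0,0],[0.4,0,0,-0.3,0,0,0],[0.4,0,0,-0.3,0,0,0],[0.4,0,0,-0.3,0,0,0],[0.4,0,0,-0.3,0,0,0],[0.4,0,0,-0.3,0,0,0]]'
python3 -c "
from h import *
go(.5495,-.394,.2,84.3)"
```

```text
time: 27.65
ee_pos: [0.456, -0.0857, 0.0202]
orientation: [3.139, 0.003, 2.032]
wrist_force: [-0.4, -0.6, 7.9]
finger_gap: 0.0578
grip_force: 56.7
time: 28.45
ee_pos: [0.4513, -0.0839, 0.1948]
orientation: [-3.138, -0.004, 2.032]
wrist_force: [-0.9, 0.3, -7.1]
finger_gap: 0.0573
grip_force: 58.1
shift [-0.5357 -0.0833 -0.0107] turn [-0.0016 -0.001   0.1783] rows~ 6.4
```

```bash
python3 -m crank '[[0.4,-0.536,-0.083,-0.01,0,0,0.178],[0.4,-0.536,-0.083,-0.01,0,0,0.178],[0.4,-0.536,-0.083,-0.01,0,0,0.178],[0.4,-0.536,-0.083,-0.01,0,0,0.178],[0.4,-0.536,-0.083,-0.01,0,0,0.178],[0.4,-0.536,-0.083,-0.01,0,0,0.178],[0.4,-0.536,-0.083,-0.01,0,0,0.178],[0.4,-0.536,-0.083,-0.01,0,0,0.178],[0.4,-0.536,-0.083,-0.01,0,0,0.178],[0.4,-0.536,-0.083,-0.01,0,0,0.178],[0.4,-0.536,-0.083,-0.01,0,0,0.178],[0.4,-0.536,-0.083,-0.01,0,0,0.178]]'
python3 - <<'E'
from h import *
c=read_camera("wrist"); save(c,"w9")
fit(c,"wrist","case_attenuator",.022,0); case(c,.5495,-.394)
P=cloud(c); p,r=pose(); print(p,r.as_euler("xyz",degrees=True)); q=(P-p)@r.as_matrix()
k=(abs(q[...,0])<.06)&(abs(q[...,1])<.024)&(q[...,2]>-.06)&(q[...,2]<-.035)&(c["depth"]>0)
t=q[k]; print("part in tool",rect(t),np.percentile(t[:,0],[1,99]),np.percentile(t[:,2],[5,50,90]))
E
```

```text
time: 29.65
ee_pos: [0.5521, -0.3937, 0.2034]
orientation: [-3.141, -0.001, 1.474]
wrist_force: [0.4, -0.9, -6.1]
finger_gap: 0.0574
grip_force: 58.0
case_attenuator 0 0.89 [ 554.3 -354.6] [ 71.1 105.8] 85.2 mean [ 555.3 -348.3]
case [ 532.5 -357.6] [ 87.7 159.6] -84.2
[ 0.55235719 -0.39423826  0.20402665] [1.79984343e+02 8.87027648e-03 8.44194637e+01]
part in tool (array([7.3, 0. ]), array([48. , 66.9]), 90.0) [-0.01943065  0.04037885] [-0.04133939 -0.04000379 -0.03707957]
```

View pics/w9.png

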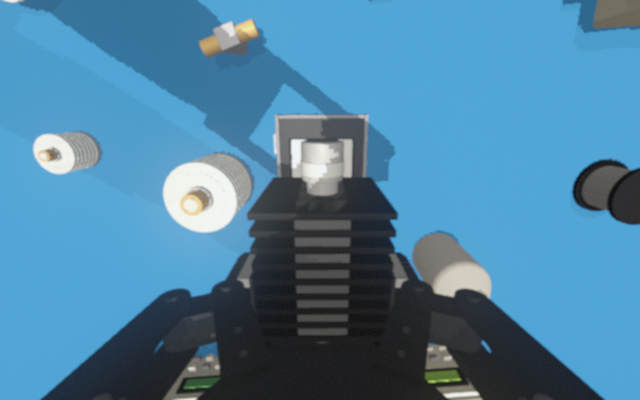

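w9: attenuator held square over its case, whose far rim is at (322,117) and the rest hidden. Centre worked out from the far edge and the top view.

```bash
python3 -m crank '[[0.4,-0.002,-0.003,0,0,0,0],[0.4,-0.002,-0.003,0.1,0,0,0],[0.4,-0.002,-0.003,0.18,0,0,0],[0.4,-0.002,-0.003,0.23,0,0,0],[0.4,-0.002,-0.003,0.255,0,0,0],[0.4,-0.002,-0.003,0.265,0,0,0],[0.4,-0.002,-0.003,0.268,0,0,0],[0.4,-0.002,-0.003,0.268,0,0,0],[0.4,-0.002,-0.003,0.268,0,0,0],[0.4,-0.002,-0.003,0.268,0,0,0]]'
python3 - <<'E'
from h import *
c=read_camera("wrist"); p,r=pose(); print(p,observe()['wrist_force']); save(c,"w10")
c=read_camera("top"); fit(c,"top","case_attenuator",.022)
E
```

```text
time: 30.75
ee_pos: [0.5516, -0.3972, 0.0454]
orientation: [3.138, 0.002, 1.473]
wrist_force: [-0.9, -0.5, -5.6]
finger_gap: 0.0576
grip_force: 57.8
[ 0.55128636 -0.39687295  0.04482292] [ 0.16344386  0.79214474 -5.92868091]
case_attenuator none
```

View pics/w10.png

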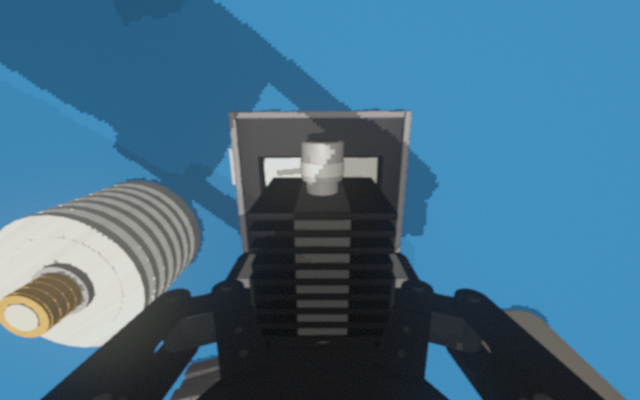

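```bash
python3 - <<'E'
from h import *
c=read_camera("wrist"); p,r=pose(); M=r.as_matrix()
for uv,z,o in(((321,157),.02,45),((320,112.5),.022,72),((262,170),.02,0),((380,170),.02,0)):
    w=plane(c,[uv],z)[0]; t=(w-p)@M; print(np.round(t*1000,1),"case centre in tool x",round(t[0]*1000-o,1))
print(p)
g=c["frame"][100:185,290].astype(int).sum(-1); print(list(g))
E
```

```text
[50.7 -0.3 23.5] case centre in tool x 5.7
[75.9 -0.8 21.5] case centre in tool x 3.9
[ 42.9 -35.7  23.5] case centre in tool x 42.9
[42.9 35.1 23.5] case centre in tool x 42.9
[ 0.55053829 -0.39623802  0.04353372]
[np.int64(310), np.int64(333), np.int64(380), np.int64(401), np.int64(403), np.int64(400), np.int64(402), np.int64(401), np.int64(401), np.int64(397), np.int64(399), np.int64(376), np.int64(347), np.int64(388), np.int64(458), np.int64(488), np.int64(487), np.int64(484), np.int64(457), np.int64(397), np.int64(319), np.int64(275), np.int64(270), np.int64(272), np.int64(268), np.int64(264), np.int64(271), np.int64(269), np.int64(259), np.int64(264), np.int64(265), np.int64(265), np.int64(261), np.int64(266), np.int64(267), np.int64(261), np.int64(270), np.int64(259), np.int64(267), np.int64(258), np.int64(265), np.int64(266), np.int64(261), np.int64(260), np.int64(272), np.int64(265), np.int64(263), np.int64(266), np.int64(265), np.int64(259), np.int64(263), np.int64(263), np.int64(258), np.int64(258), np.int64(259), np.int64(255), np.int64(255), np.int64(226), np.int64(268), np.int64(459), np.int64(609), np.int64(653), np.int64(658), np.int64(656), np.int64(656), np.int64(657), np.int64(659), np.int64(655), np.int64(655), np.int64(643), np.int64(602), np.int64(534), np.int64(496), np.int64(488), np.int64(490), np.int64(514), np.int64(513), np.int64(403), np.int64(226), np.int64(140), np.int64(126), np.int64(140), np.int64(119), np.int64(145), np.int64(130)]
```

w10: cut-out edges at columns 262 and 380, part centred at 322; it needs about 2 mm more along tool x.

```bash
python3 -m crank '[[0.4,0.0035,0,0.003,0,0,0],[0.4,0.0035,0,0.006,0,0,0],[0.4,0.0035,0,0.009,0,0,0],[0.4,0.0035,0,0.012,0,0,0],[0.4,0.0035,0,0.014,0,0,0],[0.4,0.0035,0,0.014,0,0,0],[0.4,0.0035,0,0.014,0,0,0]]'
python3 -c "
from h import *
c=read_camera('wrist');print(pose()[0],observe()['wrist_force'])"
```

```text
time: 31.65
ee_pos: [0.5505, -0.394, 0.0344]
orientation: [-3.142, -0.0, 1.472]
wrist_force: [0.0, -0.6, -6.9]
finger_gap: 0.0574
grip_force: 57.8
[ 0.55056947 -0.39405415  0.0345263 ] [ 0.37119489  0.00952711 -5.56181904]
```

```bash
python3 -m crank '[[0.4,0,0,0.002,0,0,0],[0.4,0,0,0.004,0,0,0],[0.4,0,0,0.005,0,0,0],[0.4,0,0,0.005,0,0,0]]'
python3 -c "
from h import *
c=read_camera('wrist');print(pose()[0],observe()['wrist_force'])"
```

```text
time: 32.1
ee_pos: [0.5504, -0.3938, 0.0313]
orientation: [-3.141, -0.0, 1.472]
wrist_force: [0.2, 0.8, -5.8]
finger_gap: 0.0574
grip_force: 57.8
[ 0.55041729 -0.39385977  0.03133131] [ 0.20357235  0.49538414 -5.89791661]
```

```bash
python3 -m crank '[[0.4,0,0,0.001,0,0,0],[0.4,0,0,0.002,0,0,0],[0.4,0,0,0.003,0,0,0],[0.4,0,0,0.003,0,0,0]]'
python3 -c "
from h import *
c=read_camera('wrist');print(pose()[0],observe()['wrist_force'])"
```

```text
time: 32.55
ee_pos: [0.5506, -0.394, 0.0303]
orientation: [-3.142, 0.0, 1.473]
wrist_force: [-0.8, 1.1, -2.6]
finger_gap: 0.0572
grip_force: 58.4
[ 0.55058851 -0.3940058   0.0303334 ] [-1.93539181  1.73321242 -2.58434029]
```

```bash
python3 -m crank '[[0.4,0,0,0.001,0,0,0],[0.4,0,0,0.0015,0,0,0],[0.4,0,0,0.0015,0,0,0]]'
python3 -c "
from h import *
c=read_camera('wrist');print(pose()[0],observe()['wrist_force'])"
```

```text
time: 32.9
ee_pos: [0.5506, -0.394, 0.0303]
orientation: [-3.141, -0.0, 1.472]
wrist_force: [-4.8, 2.6, 3.6]
finger_gap: 0.0575
grip_force: 59.1
[ 0.55061499 -0.39395861  0.03028265] [-3.8592726   4.20097279  4.43415056]
```

Firm contact with the floor. Release and back off.

```bash
python3 -m crank '[[1,0,0,0,0,0,0],[1,0,0,0,0,0,0],[1,0,0,0,0,0,0],[1,0,0,0,0,0,0],[1,0,0,0,0,0,0],[1,0,0,-0.08,0,0,0],[1,0,0,-0.2,0,0,0],[1,0,0,-0.35,0,0,0],[1,-0.1,0,-0.45,0,0,0],[1,-0.1,0,-0.45,0,0,0],[1,-0.1,0,-0.45,0,0,0],[1,-0.1,0,-0.45,0,0,0]]'
python3 - <<'E'
from h import *
c=read_camera("wrist"); save(c,"w11"); P=cloud(c)
k=(np.hypot(P[...,0]-.551,P[...,1]+.392)<.05)&(P[...,2]>.055)&(P[...,2]<.085)&(c["frame"].max(-1)<130)
n,l,st,_=cv2.connectedComponentsWithStats(k.astype(np.uint8),connectivity=8); t=P[l==1+np.argmax(st[1:,4])]
print(rect(t),np.percentile(t[:,2],[5,50,95])); t=t[t[:,2]>.067]; A=np.c_[t[:,:2],np.ones(len(t))]; print("tilt",np.degrees(np.linalg.lstsq(A,t[:,2],rcond=None)[0][:2]))
case(c,.551,-.392)
c=read_camera("top"); save({"frame":cv2.resize(c["frame"][90:310,140:510],None,fx=2.16,fy=2.16,interpolation=cv2.INTER_CUBIC)},"t3")
E
```

```text
time: 34.15
ee_pos: [0.5464, -0.4583, 0.3075]
orientation: [3.131, 0.01, 1.47]
wrist_force: [-0.5, -0.8, 0.5]
finger_gap: 0.0854
grip_force: 0.0
(array([ 551.4, -391.8]), array([56.8, 75.8]), -5.8) [0.06248174 0.07097585 0.0725748 ]
tilt [0.01729431 0.03499184]
case [ 532.5 -390.4] [143.2 143.9] -5.1
```

View pics/t3.png

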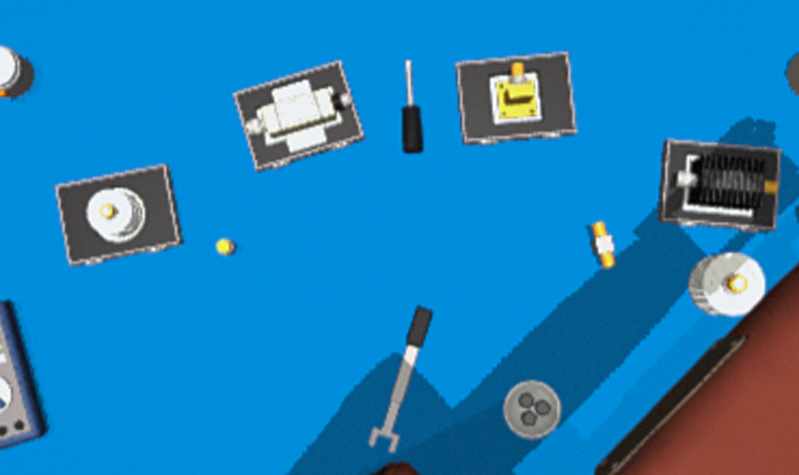

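View pics/w11.png

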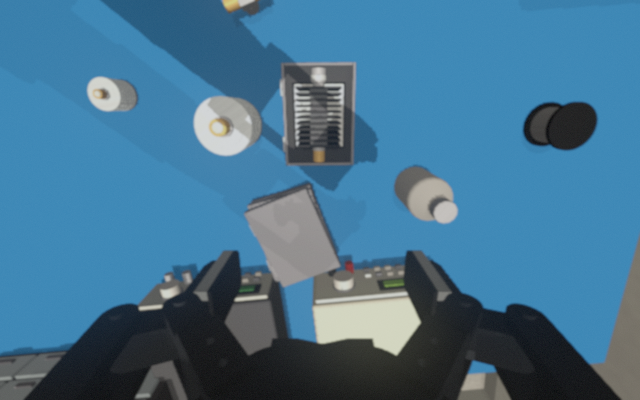

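t3 and w11: all four parts sit in their cases, level and at the right heights. The attenuator at (320,115) in w11 has its top at about 72 mm.

```bash
python3 -m crank '[[1,0,0,0,0,0,0],[1,0,0,0,0,0,0]]'; python3 -c "
from plant import *
print(hand_in())"
```

```text
time: 34.45
ee_pos: [0.544, -0.4522, 0.2958]
orientation: [-3.138, -0.003, 1.473]
wrist_force: [-0.1, 0.7, 0.3]
finger_gap: 0.0856
grip_force: 0.0
the job is handed in; nothing more can be done
None
```

All four RF parts are in their matching cases, lowered until they touched the floor of the cut-out, and measured level or at the right height after release; the job was handed in at about 34 s of the 112 s allowed.

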